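Stack the tasting slates and open the cleaner

ROBOT

A 6-joint arm with a two-finger parallel gripper is mounted at the origin on the work surface. World frame = base frame: x ahead of the robot, y to its left, z up, the work surface at z = 0. Lengths are in m, angles in degrees, forces in N, time in s.
With the tool pointing down it reaches from about 0.275 to 0.725 m from the base axis. Payload 15.9 kg.
Tool frame: the origin (TCP) lies midway between the tips of the shut fingers; the grasp point (between the pads) lies 19 mm behind it; z points along the fingers, y is the line along which they close (so a half turn about z gives the same grasp; the last joint's range is limited). The gripper opens to 85 mm and grips with 20 to 120 N. Pads are 22 mm wide; open, the fingers measure 114 mm over their backs; the gripper's body (76 mm by 85 mm) begins 54 mm behind the grasp point. The pads swing forward as they close: fully open they stand 13 mm farther back than shut.
Start: joints at [-65.661, 12.198, -1.971, 75.831, 0, 90], TCP at [0.206, -0.456, 0.231] pointing down, gripper open.
Joint ranges: [-170.91, 170.91], [-42.67, 98.43], [-65.05, 77.54], [-120.47, 116.71], [-90, 82.35], [-180, 180]. Speed limits (degrees/s): [108.29, 108.29, 136.94, 147.25, 180, 180].

INTERFACE

Orientations are given as a 3x3 rotation matrix whose columns are the frame's x, y, z axes.
In Python, from rig import manip, cam, telemetry gives the robot as it stands (manip), with the cameras (cam) and the readings (telemetry).
- The arm moves only by the tool shift_gripper, called after "Request:" as a command line: name --argument value ..., lists and objects as JSON in quotes. Schema: {"type":"object","properties":{"rows":{"type":"object","properties":{"tx":{"type":"array","items":{"type":"number"},"minItems":1,"maxItems":20},"ty":{"type":"array","items":{"type":"number"},"minItems":1,"maxItems":20},"tz":{"type":"array","items":{"type":"number"},"minItems":1,"maxItems":20},"wx":{"type":"array","items":{"type":"number"},"minItems":1,"maxItems":20},"wy":{"type":"array","items":{"type":"number"},"minItems":1,"maxItems":20},"wz":{"type":"array","items":{"type":"number"},"minItems":1,"maxItems":20},"finger_gap":{"type":"array","items":{"type":"number"},"minItems":1,"maxItems":20}},"additionalProperties":false,"required":["tx","ty","tz","wx","wy","wz","finger_gap"]},"clamp_n":{"type":"number"},"only":{"type":"string"},"quiet":{"type":"boolean"},"lines":{"type":"string"}},"required":["rows"],"additionalProperties":false}. rows is an object with one list for each field, all of the same length, 1 to 20, a row being the entries at one place: tx, ty, tz (the shift in m), wx, wy, wz (a rotation vector in degrees), finger_gap (the finger opening in m); each row is the pose to reach, as a shift and turn from the pose commanded when the call began, along the tool's axes at that moment; what a row does not reach only later rows make up. A row lasts 1/12 s, in which the tool goes at most 0.0417 m and 7.16 degrees, less where a joint would pass 70% of its speed; a pose out of reach is approached as far as the arm can. The fingers move at their own pace and stop on an object; clamp_n is the grip in N (left out, the last holds). Time passes only in rows, so rows that do not move let the fingers close. The tool returns the time, the measured TCP pose, the force, the opening and the grip force at its end. only (a regular expression) keeps the lines of the reply that match it, lines (a string "A,B") keeps lines A to B, and quiet returns only ok. Input that does not fit is refused with a message, and nothing moves.
- telemetry.get_state(): the state, without advancing time (a new reading comes with each control period).
- cam.get_image(name): name is "scene" or "top" or "wrist"; returns the picture (400x640x3 uint8, red, green, blue); there is no depth.
- cam.camera_model(name): a dict with "vfov" (degrees; the focal length in pixels is half the picture's height over the tangent of half this angle, whatever the lens; pixels are square), "cx", "cy" (the principal point, pixels), "R" (3x3) and "t" (3): a world point X has camera coordinates R X + t. Camera axes: x right, y down, z forward; pixel columns grow to the right and rows downward; lengths in m; the calibration is good to about 2 mm. A picture is of the moment at which its call begins: read the wrist's pose just before it. camera_model takes no time and is no camera call; for the wrist camera it gives the pose at the moment of the call.
- manip.finish_job(): hands the job in; it is judged then, once.
The state is a dict: "time": time; "joint_positions": joint angles; "qvel": joint speeds; "effort": joint torques, N m; "ee_pos": TCP position; "tool_rot": TCP orientation; "contact_force": force on the tool from outside, world axes, zero at the start; "wrist_torque": the same for the moment, N m; "opening": finger opening in m; "grasp_force": force on a finger pad.
Only numpy, scipy, OpenCV 4.12 (cv2) and the standard library are available. Lean on these libraries where they do the work, as an engineer would, in place of code of your own. Each camera call takes 0.05 s, during which the arm holds its last target. There are 200 camera calls.

TASK

The tasting is over and the table is to be cleaned: add the two single slate slabs squarely, edges flush, to the pile of two slates already begun, and let go of them. Then open the safety cap of the cleaner jug: press the cap down, keep it pressed while twisting it counterclockwise until it comes free, and lift it straight up. Finish still holding the cap in the gripper, level and clear of the jug, about 8 cm above the neck; leave the candlestick, tumbler and stopper as they stand.

Things in the scene. Friction and masses are not known exactly. Their poses are not given: they have to be found in the camera images.
- slab_a: loose rectangular slab of dark slate 120 x 50 x 16 (x, y, z), 0.17 to 0.33 kg, origin at the centre of its underside, x along the long side, z up; lies flat on the table by itself
- slab_b: loose rectangular slab of dark slate 120 x 50 x 16 (x, y, z), 0.17 to 0.33 kg, origin at the centre of its underside, x along the long side, z up; the twin of slab_a, lies flat on the table by itself elsewhere
- pile_low: rectangular slab of dark slate 120 x 50 x 16 (x, y, z), 0.17 to 0.33 kg, origin at the centre of its underside, x along the long side, z up; the lower slate of the pile, loose, lying on the table
- pile_top: rectangular slab of dark slate 120 x 50 x 16 (x, y, z), 0.17 to 0.33 kg, origin at the centre of its underside, x along the long side, z up; the upper slate of the pile, loose, lying squarely on pile_low: its top is 32 mm above the table before anything is added
- jug: squat white plastic cleaner jug, full, in a dark wooden holder fixed to the table (it cannot move); holder 150 x 130 (x, y), 40 high, jug 130 x 110, shoulder 150 above the table; origin at the centre of the holder's underside on the table, z up, vertical axis through the neck. x: where the locked cap's ridge points
- neck (a point): point on the jug's vertical axis, 163 above the table, where the lower rim of the locked cap stands; axes as the jug's. Opening: push the cap down at least 5 mm (7 is good, rigid stop at 9), keep it down and turn it counterclockwise seen from above; it is free between 48 and 77 degrees of turn (62 is good, stop at 77), then lifts straight off. It does not turn clockwise
- cap: round ribbed grey push-and-turn cap on the jug's neck, 52 across, 30 tall, 40 g, upright walls to grip, a low ridge across its top along its x; origin at the centre of its lower rim, z up. Locked at first: origin at point neck, x along the jug's x, top 193 above the table. Two lugs inside sit under the neck's collar; a spring pushes it up with 6 N, 10 N when 7 mm down
- cooler: open steel wine cooler, 140 across, 150 tall, fixed to the table; origin at the centre of its underside. An obstacle only: jug and cooler stand to the left and right of the robot, either way round
- candle: iron candlestick with a round foot 72 across and a stub candle, 123 tall, loose; origin at the centre of its foot. Leave it alone
- tumbler: clear glass tumbler 68 across, 85 tall, loose; origin at the centre of its underside. Leave it alone
- stopper: small bottle stopper standing on its cork, wooden head 33 across, 36 tall, loose; origin at the centre of its underside. Leave it alone

How it is judged:
By the outcome, as a careful person would: the job done as asked, in the order asked, and still so for the second after the job is handed in, while the arm keeps its last pose, push and grip.
It also fails if it takes over 64 s, if anything falls off the work surface, if the arm or the gripper's body presses on something with over 40 N, if the wrist force passes 120 N, or if a joint passes its speed limit or range.

## Working session

There is one attempt and no reset: what is moved stays moved. The work goes in short steps, Python scripts to look and compute and a tool call to move; the robot and the scene stay as the last step left them, time stands still between calls to the robot, and variables do not carry over. Pictures are saved under pics/ and viewed, at most 13 in all, crops included, and the job is handed in when it is done.

```bash
ls; mkdir -p pics
```

Run:
```python
from rig import manip, cam, telemetry
import cv2
s=telemetry.get_state();print(s)
for n in ("top","scene"):
    print(n,cam.camera_model(n))
    cv2.imwrite(f"pics/{n}0.png",cam.get_image(n)[:,:,::-1])
```

```text
pics
rig.py
{'time': 0.0, 'joint_positions': array([-6.56594726e+01,  1.22242188e+01, -2.00632545e+00,  7.58297426e+01,
       -1.76907462e-03,  9.00013033e+01]), 'qvel': array([ 0.03237593,  0.03043507, -0.06773282,  0.07520865, -0.0854748 ,
        0.05204387]), 'effort': array([-1.44978309e-03, -6.86159492e+01,  4.87124205e+01,  1.76200998e-02,
       -2.10432546e-05,  2.65075761e-05]), 'ee_pos': array([ 0.2059423 , -0.45527643,  0.23083451]), 'tool_rot': array([[ 9.11121331e-01,  4.12137970e-01, -4.61807421e-04],
       [ 4.12138228e-01, -9.11120841e-01,  9.45950868e-04],
       [-3.09000949e-05, -1.05220451e-03, -9.99999446e-01]]), 'contact_force': array([-0.1570332 ,  1.2916785 , -0.12174871]), 'wrist_torque': array([ 0.01735753,  0.0140172 , -0.02166109]), 'grasp_force': 0.0, 'opening': 0.08529609395303957}
top {'vfov': 56.41177012418069, 'cx': 318.58324741562757, 'cy': 197.6225551383913, 'R': array([[ 0.01277868, -0.99951054, -0.02855499],
       [-0.99220735, -0.00913527, -0.12426232],
       [ 0.12394065,  0.02992038, -0.99183844]]), 't': array([0.00696257, 0.57027227, 1.08596167])}
scene {'vfov': 53.87033546194323, 'cx': 328.5312205014318, 'cy': 198.97789097004156, 'R': array([[ 0.42385851,  0.90547585,  0.02138821],
       [ 0.66219049, -0.29369132, -0.68938318],
       [-0.61793828,  0.306364  , -0.72408106]]), 't': array([-0.24499111, -0.29264412,  1.46366461])}
```

View pics/top0.png

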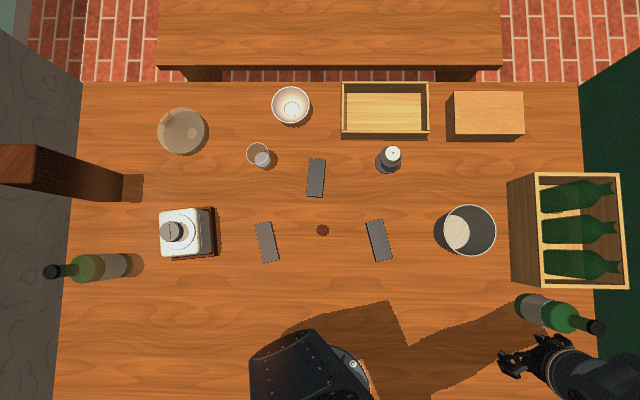

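View pics/scene0.png

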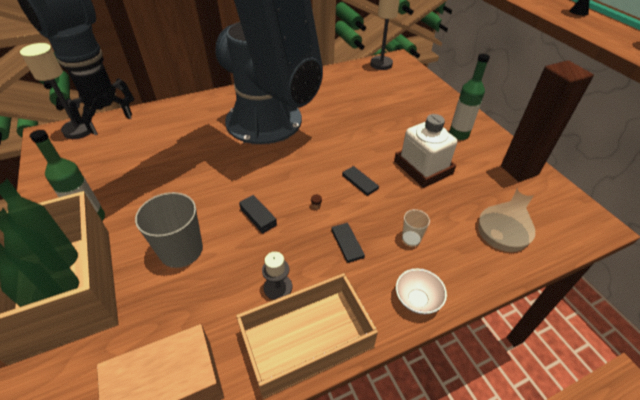

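The top view shows slates near (316,178), (267,242) and (379,240). The scene view shows (258,213) as the thicker one, so the pile is on the right. The jug is on the left with its cap near (172,231) in the top view, and the cooler is on the right. Next I'll enlarge both.

Run:
```python
import cv2,numpy as np
t=cv2.imread("pics/top0.png");s=cv2.imread("pics/scene0.png")
f=lambda im,x,y,w,h,k:cv2.resize(im[y:y+h,x:x+w],None,fx=k,fy=k,interpolation=cv2.INTER_CUBIC)
a=f(t,240,150,160,120,5)
cv2.imwrite("pics/c1.png",a)
b=f(s,235,155,160,115,5)
cv2.imwrite("pics/c2.png",b)
```

```text
(no output)
```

View pics/c1.png

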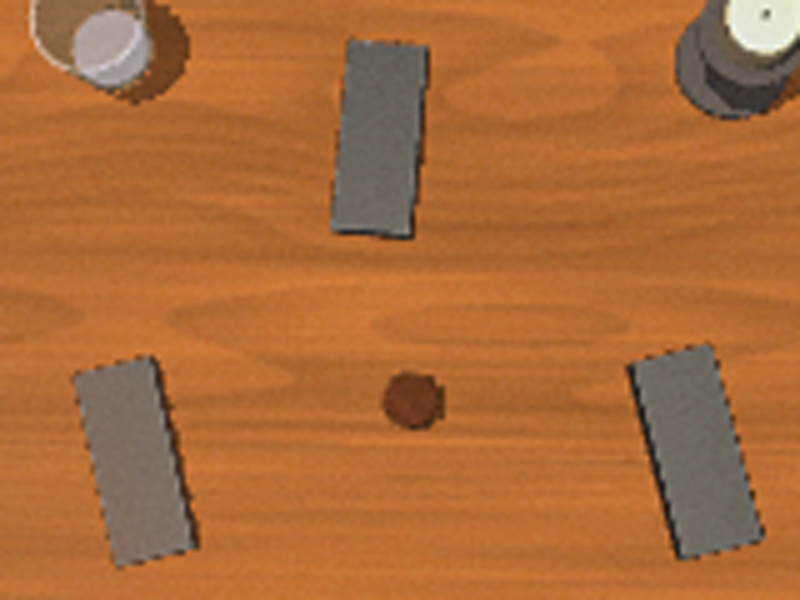

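View pics/c2.png

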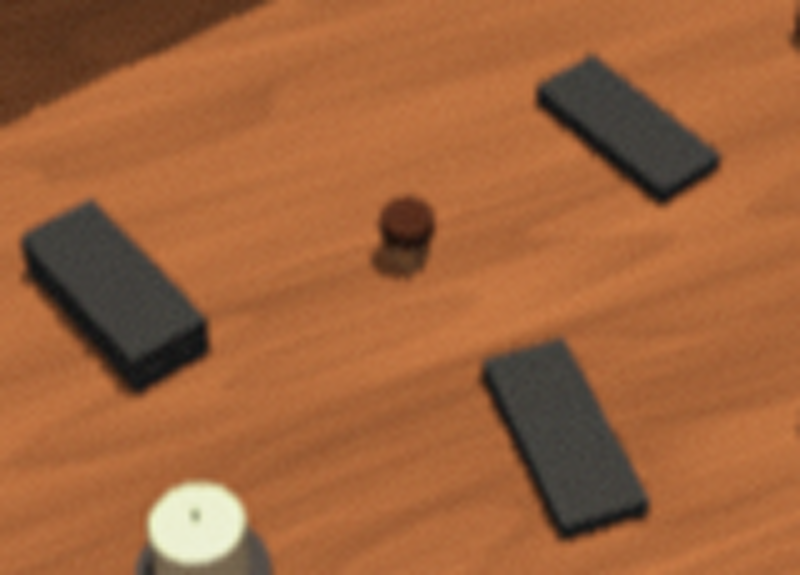

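The top crop c1 shows three slate top faces, and c2 confirms the right one is the pile because its side is double thickness. Now I'll fit poses to the corners from both cameras.

Create h.py:
```python
import numpy as np,cv2
from rig import manip, cam, telemetry
from scipy.optimize import least_squares
def K(m): f=200/np.tan(np.radians(m["vfov"])/2);return f
def proj(m,X):
    c=np.atleast_2d(X)@np.array(m["R"]).T+m["t"];return K(m)*c[:,:2]/c[:,2:]+[m["cx"],m["cy"]]
def ray(m,p,z):
    d=np.array(m["R"]).T@np.array([(p[0]-m["cx"])/K(m),(p[1]-m["cy"])/K(m),1]);o=-np.array(m["R"]).T@m["t"]
    return o+d*(z-o[2])/d[2]
def corners(q,z):
    c,s=np.cos(q[2]),np.sin(q[2])
    return np.array([[q[0]+c*a-s*b,q[1]+s*a+c*b,z] for a,b in((.06,.025),(.06,-.025),(-.06,-.025),(-.06,.025))])
def fit(obs,z):  # obs: list (model, 4 px); order far-left, far-right, near-right, near-left in robot view
    m,p=obs[0];P=np.array([ray(m,x,z) for x in p]);c=P.mean(0);d=P[0]+P[1]-P[2]-P[3]
    q0=[c[0],c[1],np.arctan2(d[1],d[0])]
    r=least_squares(lambda q:np.concatenate([(proj(m,corners(q,z))-p).ravel() for m,p in obs]),q0)
    return r.x,np.abs(r.fun).max(),np.linalg.norm(P[0]-P[3]),np.linalg.norm(P[0]-P[1])
def crop(p,x,y,k): return (np.array(p)+.5)/k-.5+[x,y]
```

Run:
```python
from h import *
T=cam.camera_model("top");S=cam.camera_model("scene")
t=lambda p:crop(p,240,150,5); s=lambda p:crop(p,235,155,5)
D={"mid":(.016,t([(348,40),(428,46),(410,235),(332,230)]),s([(567,528),(485,370),(563,341),(647,505)])),
"left":(.016,t([(75,375),(150,358),(190,549),(117,566)]),s([(718,158),(663,192),(540,92),(592,58)])),
"pile":(.032,t([(634,364),(711,345),(764,538),(685,558)]),s([(207,325),(135,362),(24,240),(95,203)]))}
for n,(z,a,b) in D.items():
    if n=="mid": b=b[[3,0,1,2]]
    for o in ([(T,a)],[(S,b)],[(T,a),(S,b)]):
        q,r,l,w=fit(o,z);print(n,q[:2].round(4),np.degrees(q[2]).round(2),"res",round(r,2),"L,W",round(l,3),round(w,3))
for n,p,z in(("candle",(392,152),.123),("tumbler",(261,160),.0),("stopper",(322,230),.036),("cooler",(469,230),.15)):
    print(n,ray(T,p,z).round(3))
print("cap",ray(T,(172,231),.193), ray(S,(434,122),.193))
W=cam.camera_model("wrist");st=telemetry.get_state();R=st["tool_rot"]
print("wrist cam in tool", (R.T@(-W["R"].T@W["t"]-st["ee_pos"])).round(4),(R.T@W["R"].T).round(3),W["vfov"])
im=cv2.imread("pics/top0.png")[195:270,145:245];cv2.imwrite("pics/c3.png",cv2.resize(im,None,fx=7,fy=7,interpolation=cv2.INTER_CUBIC))
```

```text
mid [0.6365 0.0241] -4.17 res 0.34 L,W 0.119 0.05
mid [0.6421 0.026 ] -4.21 res 1.21 L,W 0.119 0.045
mid [0.6394 0.0254] -4.15 res 1.82 L,W 0.119 0.05
left [0.4362 0.1709] 13.89 res 0.84 L,W 0.118 0.047
left [0.4417 0.1721] 14.08 res 1.14 L,W 0.117 0.047
left [0.4382 0.1719] 13.97 res 1.67 L,W 0.118 0.047
pile [ 0.4467 -0.1681] 14.7 res 0.57 L,W 0.118 0.047
pile [ 0.4525 -0.1637] 13.84 res 0.88 L,W 0.118 0.046
pile [ 0.449  -0.1656] 14.31 res 1.71 L,W 0.118 0.047
candle [ 0.69  -0.193  0.123]
tumbler [0.693 0.198 0.   ]
stopper [0.473 0.002 0.036]
cooler [ 0.473 -0.388  0.15 ]
cap [0.46014298 0.38610661 0.193     ] [0.47395399 0.38406631 0.193     ]
wrist cam in tool [ 7.660e-02 -1.000e-04 -1.417e-01] [[ 0.001 -0.956 -0.295]
 [ 1.     0.001  0.001]
 [-0.001 -0.295  0.956]] 61.57327359128492
```

View pics/c3.png

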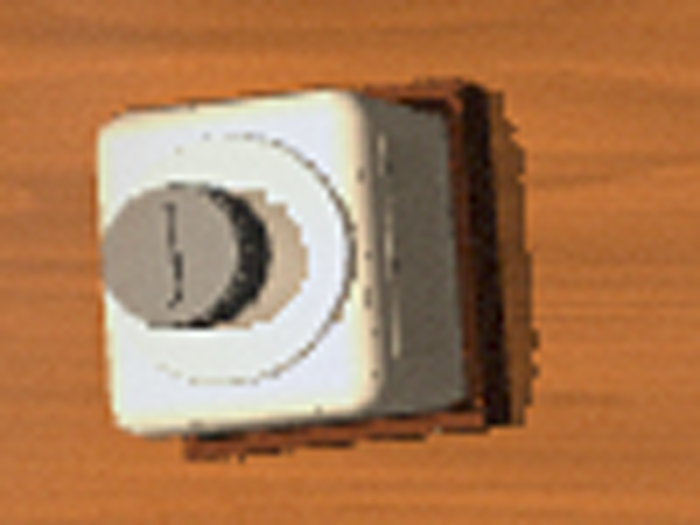

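c3 shows the cap's top disc centred near crop (172,255). The ridge runs (170,205) to (178,303), almost along world x. I'll refine with the wrist camera, starting above the pile.

Add to h.py:
```python
def plan(x,y,z,yaw):
    s=telemetry.get_state();R=s["tool_rot"];a=np.radians(yaw)
    G=np.array([[np.cos(a),np.sin(a),0],[np.sin(a),-np.cos(a),0],[0,0,-1]])
    print("t",round(s["time"],2),"pos",s["ee_pos"].round(4),"yaw",np.degrees(np.arctan2(R[1,0],R[0,0])).round(2),"F",s["contact_force"].round(1),"op",round(s["opening"],4),"g",round(s["grasp_force"],1))
    print("shift",(R.T@(np.array([x,y,z])-s["ee_pos"])).round(4),"rot",np.degrees(cv2.Rodrigues(R.T@G)[0].ravel()).round(2))
```

```bash
python3 -c "
from h import *
plan(.447,-.167,.152,14.3)"
```

```text
t 0.1 pos [ 0.2059 -0.4553  0.2309] yaw 24.34 F [0.4 0.8 0.7] op 0.0855 g 0.0
shift [ 0.3385 -0.1632  0.079 ] rot [-6.000e-02  1.000e-02  1.004e+01]
```

Request:
shift_gripper --rows '{"tx": [0.3385, 0.3385, 0.3385, 0.3385, 0.3385, 0.3385, 0.3385, 0.3385, 0.3385, 0.3385, 0.3385, 0.3385], "ty": [-0.163, -0.163, -0.163, -0.163, -0.163, -0.163, -0.163, -0.163, -0.163, -0.163, -0.163, -0.163], "tz": [0, 0.03, 0.06, 0.079, 0.079, 0.079, 0.079, 0.079, 0.079, 0.079, 0.079, 0.079], "wx": [-0.06, -0.06, -0.06, -0.06, -0.06, -0.06, -0.06, -0.06, -0.06, -0.06, -0.06, -0.06], "wy": [0, 0, 0, 0, 0, 0, 0, 0, 0, 0, 0, 0], "wz": [10, 10, 10, 10, 10, 10, 10, 10, 10, 10, 10, 10], "finger_gap": [0.085, 0.085, 0.085, 0.085, 0.085, 0.085, 0.085, 0.085, 0.085, 0.085, 0.085, 0.085]}' --clamp_n 40

```text
time: 1.1
ee_pos: [0.4473, -0.1668, 0.1518]
tool_rot: [[0.968, 0.25, -0.001], [0.25, -0.968, -0.001], [-0.001, 0.0, -1.0]]
contact_force: [-0.1, -0.4, -0.3]
opening: 0.085
grasp_force: 0.0
```

Run:
```python
from h import *
m=cam.camera_model("wrist");im=cam.get_image("wrist");np.savez("w1.npz",im=im,**m)
cv2.imwrite("pics/w1.png",im[:,:,::-1]); plan(.6385,.025,.136,-4.2)
```

```text
t 1.15 pos [ 0.447  -0.1675  0.1522] yaw 14.38 F [-0.1  0.4  1.2] op 0.0847 g 0.0
shift [ 0.2333 -0.139   0.0159] rot [ 0.05  0.03 18.58]
```

View pics/w1.png

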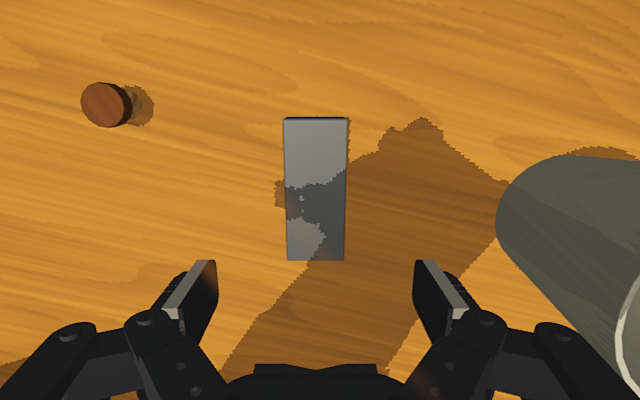

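The wrist view shows the pile's top face with corners near (283,120), (348,120), (345,260) and (288,260). I'll fit the box outline by code.

Add to h.py:
```python
def boxfit(m,im,q0,z0,z1,nm=None):
    mk=(cv2.cvtColor(im,cv2.COLOR_RGB2HSV)[:,:,1]<90).astype(np.uint8)
    n,l=cv2.connectedComponents(mk);u,v=proj(m,[q0[0],q0[1],z1])[0].astype(int)
    lab=np.bincount(l[v-12:v+12,u-12:u+12].ravel(),minlength=n);lab[0]=0
    c=max(cv2.findContours((l==lab.argmax()).astype(np.uint8),0,1)[0],key=cv2.contourArea)
    c=cv2.convexHull(c)
    # resample hull uniformly
    f=np.zeros(im.shape[:2],np.uint8);cv2.fillPoly(f,[c],1);p=max(cv2.findContours(f,0,1)[0],key=cv2.contourArea)[:,0].astype(float)
    def res(q):
        h=cv2.convexHull(proj(m,np.r_[corners(q,z0),corners(q,z1)]).astype(np.float32))
        return [cv2.pointPolygonTest(h,(float(a),float(b)),True)-.5 for a,b in p]
    r=least_squares(res,q0,x_scale=[.01,.01,.05],diff_step=1e-3,loss="soft_l1")
    print("box",r.x[:2].round(4),"yaw",np.degrees(r.x[2]).round(2),"max",np.abs(r.fun).max().round(2),"rms",np.sqrt((np.array(res(r.x))**2).mean()).round(2),"bb",cv2.boundingRect(c))
    return r.x
```

Run:
```python
from h import *
d=np.load("w1.npz");m={k:d[k] for k in d.files if k!="im"}
q=boxfit(m,d["im"],[.449,-.1656,np.radians(14.3)],0,.032)
q=fit([(m,np.array([(283,120),(348,119.5),(345,260),(288,260.5)]))],.032);print(q)
```

```text
box [ 0.448  -0.1666] yaw 14.57 max 1.67 rms 0.81 bb (283, 117, 65, 143)
(array([ 0.44793918, -0.16759174,  0.26107521]), np.float64(1.258400585432014), np.float64(0.1181757126583599), np.float64(0.04932881876806989))
```

Request:
shift_gripper --rows '{"tx": [0, 0.233, 0.233, 0.233, 0.233, 0.233, 0.233, 0.233, 0.233, 0.233], "ty": [0, -0.139, -0.139, -0.139, -0.139, -0.139, -0.139, -0.139, -0.139, -0.139], "tz": [-0.02, 0, 0.016, 0.016, 0.016, 0.016, 0.016, 0.016, 0.016, 0.016], "wx": [0, 0.05, 0.05, 0.05, 0.05, 0.05, 0.05, 0.05, 0.05, 0.05], "wy": [0, 0.03, 0.03, 0.03, 0.03, 0.03, 0.03, 0.03, 0.03, 0.03], "wz": [0, 18.6, 18.6, 18.6, 18.6, 18.6, 18.6, 18.6, 18.6, 18.6], "finger_gap": [0.085, 0.085, 0.085, 0.085, 0.085, 0.085, 0.085, 0.085, 0.085, 0.085]}'

```text
time: 1.98
ee_pos: [0.6383, -0.0058, 0.1356]
tool_rot: [[1.0, -0.02, -0.0], [-0.02, -0.999, 0.025], [-0.001, -0.025, -1.0]]
contact_force: [1.0, -0.1, 0.3]
opening: 0.0849
grasp_force: 0.0
```

Run:
```python
from h import *
m=cam.camera_model("wrist");im=cam.get_image("wrist");np.savez("w2.npz",im=im,**m)
q=boxfit(m,im,[.639,.0253,np.radians(-4.2)],0,.016)
plan(q[0],q[1],.002,np.degrees(q[2]))
```

```text
box [0.6384 0.0251] yaw -4.15 max 1.36 rms 0.6 bb (251, 119, 65, 144)
t 2.03 pos [ 0.6376 -0.0064  0.136 ] yaw -1.21 F [-0.  -0.2 -0.8] op 0.0851 g 0.0
shift [ 0.0002 -0.0281  0.1348] rot [-1.43  0.06  2.94]
```

Request:
shift_gripper --rows '{"tx": [0, 0, 0, 0], "ty": [-0.028, -0.028, -0.028, -0.028], "tz": [0.02, 0.05, 0.06, 0.06], "wx": [-1.4, -1.4, -1.4, -1.4], "wy": [0, 0, 0, 0], "wz": [2.9, 2.9, 2.9, 2.9], "finger_gap": [0.085, 0.085, 0.085, 0.085]}'

```text
time: 2.37
ee_pos: [0.6355, -0.0058, 0.0751]
tool_rot: [[1.0, -0.02, -0.005], [-0.02, -0.999, 0.025], [-0.005, -0.025, -1.0]]
contact_force: [-0.4, -0.9, 0.5]
opening: 0.085
grasp_force: 0.0
```

```bash
python3 -c "
from h import *
m=cam.camera_model('wrist');im=cam.get_image('wrist')
q=boxfit(m,im,[.6384,.0251,np.radians(-4.15)],0,.016)
plan(.6384,.0251,.001,-4.15)"
```

```text
box [0.6385 0.0253] yaw -4.3 max 1.92 rms 0.72 bb (229, 119, 84, 181)
t 2.42 pos [ 0.6366 -0.0056  0.077 ] yaw -1.14 F [-0.3  0.5 -0.3] op 0.0851 g 0.0
shift [ 0.0014 -0.0288  0.0767] rot [-1.42  0.21  3.  ]
```

Joint 6 has hit its 180° limit at this yaw. I'll use the equivalent half-turned grasp by turning back 180°.

Request:
shift_gripper --rows '{"tx": [0, 0, 0, 0, 0, 0, 0, 0, 0, 0, 0, 0, 0, 0, 0, 0, 0, 0, 0, 0], "ty": [-0.029, -0.029, -0.029, -0.029, -0.029, -0.029, -0.029, -0.029, -0.029, -0.029, -0.029, -0.029, -0.029, -0.029, -0.029, -0.029, -0.029, -0.029, -0.029, -0.029], "tz": [-0.04, -0.04, -0.04, -0.04, -0.04, -0.04, -0.04, -0.04, -0.04, -0.04, -0.04, -0.04, -0.04, -0.04, -0.04, -0.04, -0.04, -0.04, -0.04, -0.04], "wx": [0, 0, 0, 0, 0, 0, 0, 0, 0, 0, 0, 0, 0, 0, 0, 0, 0, 0, 0, 0], "wy": [0, 0, 0, 0, 0, 0, 0, 0, 0, 0, 0, 0, 0, 0, 0, 0, 0, 0, 0, 0], "wz": [-90, -90, -90, -90, -90, -90, -90, -90, -90, -150, -150, -150, -150, -150, -150, -150, -150, -150, -150, -150], "finger_gap": [0.085, 0.085, 0.085, 0.085, 0.085, 0.085, 0.085, 0.085, 0.085, 0.085, 0.085, 0.085, 0.085, 0.085, 0.085, 0.085, 0.085, 0.085, 0.085, 0.085]}'

```text
time: 4.08
ee_pos: [0.639, 0.0228, 0.12]
tool_rot: [[-0.793, 0.609, 0.002], [0.609, 0.793, 0.025], [0.014, 0.021, -1.0]]
contact_force: [-0.5, -0.5, 0.6]
opening: 0.085
grasp_force: 0.0
```

```bash
python3 -c "
from h import *
plan(.6384,.0252,.136,175.8)
print(telemetry.get_state()['joint_positions'])"
```

```text
t 4.08 pos [0.639  0.0228 0.12  ] yaw 142.5 F [-0.5 -0.5  0.6] op 0.085 g 0.0
shift [ 0.0022  0.0018 -0.0159] rot [  1.39  -0.42 -33.31]
[ 1.34232024 30.82850851  8.84758601 67.88825442  1.42678304 38.85453979]
```

Request:
shift_gripper --rows '{"tx": [0.0022, 0.0022, 0.0022, 0.0022, 0.0022, 0.0022], "ty": [0.0018, 0.0018, 0.0018, 0.0018, 0.0018, 0.0018], "tz": [-0.016, -0.016, -0.016, -0.016, -0.016, -0.016], "wx": [1.4, 1.4, 1.4, 1.4, 1.4, 1.4], "wy": [-0.4, -0.4, -0.4, -0.4, -0.4, -0.4], "wz": [-33.3, -33.3, -33.3, -33.3, -33.3, -33.3], "finger_gap": [0.085, 0.085, 0.085, 0.085, 0.085, 0.085]}'

```text
time: 4.58
ee_pos: [0.6384, 0.0254, 0.136]
tool_rot: [[-0.997, 0.075, -0.001], [0.075, 0.997, -0.0], [0.001, -0.0, -1.0]]
contact_force: [-0.6, 0.5, -0.3]
opening: 0.0846
grasp_force: 0.0
```

```bash
python3 -c "
from h import *
m=cam.camera_model('wrist');im=cam.get_image('wrist')
q=boxfit(m,im,[.6384,.0251,np.radians(-4.15)],0,.016)
plan(q[0],q[1],.002,180+np.degrees(q[2]))"
```

```text
box [0.6383 0.0257] yaw -4.35 max 1.64 rms 0.72 bb (283, 116, 65, 142)
t 4.63 pos [0.6383 0.0254 0.1356] yaw 175.36 F [-0.4 -0.1 -0. ] op 0.085 g 0.0
shift [-0.      0.0003  0.1336] rot [ 0.   -0.05 -0.28]
```

Request:
shift_gripper --rows '{"tx": [0, 0, 0, 0, 0, 0, 0, 0, 0, 0, 0, 0], "ty": [0.0003, 0.0003, 0.0003, 0.0003, 0.0003, 0.0003, 0.0003, 0.0003, 0.0003, 0.0003, 0.0003, 0.0003], "tz": [0.03, 0.065, 0.1, 0.122, 0.131, 0.134, 0.134, 0.134, 0.134, 0.134, 0.134, 0.134], "wx": [0, 0, 0, 0, 0, 0, 0, 0, 0, 0, 0, 0], "wy": [0, 0, 0, 0, 0, 0, 0, 0, 0, 0, 0, 0], "wz": [-0.2, -0.2, -0.2, -0.2, -0.2, -0.2, -0.2, -0.2, -0.2, -0.2, -0.2, -0.2], "finger_gap": [0.085, 0.085, 0.085, 0.085, 0.085, 0.085, 0.06, 0.045, 0.045, 0.045, 0.045, 0.045]}' --clamp_n 50

```text
time: 5.63
ee_pos: [0.6389, 0.026, 0.0019]
tool_rot: [[-0.997, 0.076, 0.0], [0.076, 0.997, 0.0], [-0.0, 0.0, -1.0]]
contact_force: [-2.1, 0.3, 9.6]
opening: 0.0486
grasp_force: 51.7
```

Request:
shift_gripper --rows '{"tx": [0, 0, 0, 0, 0, 0], "ty": [0, 0, 0, 0, 0, 0], "tz": [-0.01, -0.03, -0.06, -0.09, -0.12, -0.12], "wx": [0, 0, 0, 0, 0, 0], "wy": [0, 0, 0, 0, 0, 0], "wz": [0, 0, 0, 0, 0, 0], "finger_gap": [0.045, 0.045, 0.045, 0.045, 0.045, 0.045]}'

```text
time: 6.13
ee_pos: [0.6408, 0.0261, 0.1273]
tool_rot: [[-0.997, 0.076, 0.006], [0.076, 0.997, 0.0], [-0.006, 0.001, -1.0]]
contact_force: [0.2, -0.1, -1.5]
opening: 0.0483
grasp_force: 53.4
```

```bash
python3 -c "
from h import *
plan(.448,-.167,.12,194.6)"
```

```text
t 6.13 pos [0.6408 0.0261 0.1273] yaw 175.66 F [ 0.2 -0.1 -1.5] op 0.0483 g 53.4
shift [ 0.1777 -0.2071  0.006 ] rot [-1.000e-02  3.600e-01 -1.894e+01]
```

Request:
shift_gripper --rows '{"tx": [0.02, 0.045, 0.067, 0.09, 0.11, 0.133, 0.155, 0.17, 0.1777, 0.1777, 0.1777, 0.1777], "ty": [-0.025, -0.052, -0.078, -0.104, -0.13, -0.155, -0.181, -0.198, -0.207, -0.207, -0.207, -0.207], "tz": [0.006, 0.006, 0.006, 0.006, 0.006, 0.006, 0.006, 0.006, 0.006, 0.006, 0.006, 0.006], "wx": [0, 0, 0, 0, 0, 0, 0, 0, 0, 0, 0, 0], "wy": [0.3, 0.3, 0.3, 0.3, 0.3, 0.3, 0.3, 0.3, 0.3, 0.3, 0.3, 0.3], "wz": [-3, -6, -9, -12, -15, -19, -19, -19, -19, -19, -19, -19], "finger_gap": [0.045, 0.045, 0.045, 0.045, 0.045, 0.045, 0.045, 0.045, 0.045, 0.045, 0.045, 0.045]}'

```text
time: 7.13
ee_pos: [0.446, -0.1665, 0.1146]
tool_rot: [[-0.967, -0.254, -0.007], [-0.254, 0.967, -0.0], [0.007, 0.001, -1.0]]
contact_force: [0.1, 0.2, -2.9]
opening: 0.0486
grasp_force: 53.3
```

```bash
python3 -c "
from h import *
im=cam.get_image('wrist');cv2.imwrite('pics/w3.png',im[:,:,::-1]);m=cam.camera_model('wrist')
plan(.448,-.167,.033,194.6)
print(proj(m,np.r_[corners([.448,-.167,np.radians(14.6)],.032)]))
for z in (.118,.134): print(proj(m,np.r_[corners([.448,-.167,np.radians(14.6)],z)]))"
```

```text
t 7.18 pos [ 0.446  -0.1664  0.1144] yaw -165.28 F [-0.7 -0.7 -1.9] op 0.0485 g 53.3
shift [-0.0024 -0.0012  0.0814] rot [ 0.09 -0.43  0.12]
[[345.91967033 285.28008367]
 [279.85150121 285.12020867]
 [274.87801807 122.71103757]
 [351.3830639  122.95251679]]
[[360.86977574 374.58432071]
 [263.1209487  374.38737382]
 [250.92678888 136.96116172]
 [373.39396603 137.33975886]]
[[365.38755361 401.57120107]
 [258.06419063 401.36810006]
 [242.89500074 141.73978821]
 [380.7730317  142.16302341]]
```

View pics/w3.png

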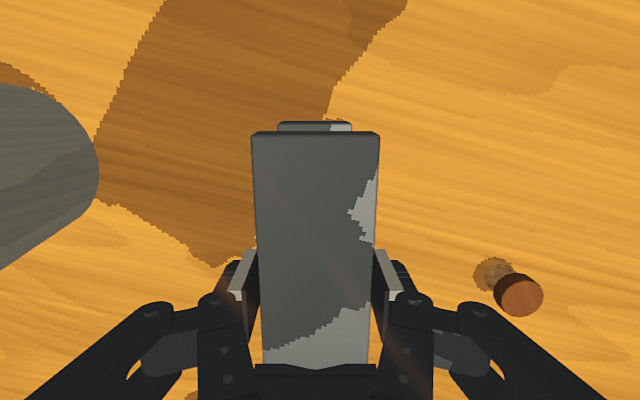

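The wrist view shows the held slab with its far top edge at (252,136) to (379,136). The pile's edge shows behind it near (278,124) to (351,124). I'll check the held slab's offset in the tool frame.

Run:
```python
from h import *
m=cam.camera_model('wrist');s=telemetry.get_state();R=s["tool_rot"]
for p in((252,136),(379,136),(263,362),(371,362)): print("held",(R.T@(ray(m,p,s["ee_pos"][2]+.0141)-s["ee_pos"])).round(4))
im=cv2.imread('pics/w3.png');c=cv2.resize(im[105:155,235:395],None,fx=5,fy=5,interpolation=cv2.INTER_CUBIC);cv2.imwrite('pics/w3c.png',c)
```

```text
held [ 0.0599 -0.0236 -0.0137]
held [ 0.0599  0.0243 -0.0136]
held [-0.0442 -0.024  -0.0145]
held [-0.0442  0.0264 -0.0144]
```

View pics/w3c.png

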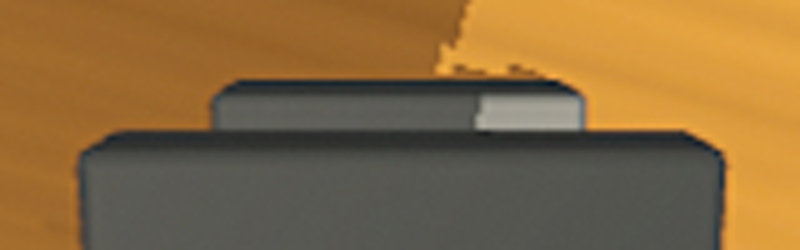

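Run:
```python
from h import *
m=cam.camera_model('wrist');s=telemetry.get_state();R=s["tool_rot"]
for p,z in(((277.2,123.7),.032),((351.5,123.7),.032),((251,136),s["ee_pos"][2]+.0141),((379.2,136),s["ee_pos"][2]+.0141)): 
    X=ray(m,p,z);print(X.round(4),(R.T@(X-s["ee_pos"])).round(4))
print(corners([.448,-.167,np.radians(14.6)],.032)[2:].round(4))
plan(.448,-.167,.033,194.6)
```

```text
[ 0.3965 -0.2047  0.032 ] [ 0.057  -0.0246  0.0828]
[ 0.3841 -0.1577  0.032 ] [0.0571 0.024  0.0829]
[ 0.3943 -0.2047  0.1285] [ 0.0599 -0.0239 -0.0137]
[ 0.382  -0.158   0.1285] [ 0.0599  0.0244 -0.0136]
[[ 0.3962 -0.2063  0.032 ]
 [ 0.3836 -0.1579  0.032 ]]
t 7.18 pos [ 0.446  -0.1664  0.1144] yaw -165.28 F [-0.7 -0.7 -1.9] op 0.0485 g 53.3
shift [-0.0024 -0.0012  0.0814] rot [ 0.09 -0.43  0.12]
```

Request:
shift_gripper --rows '{"tx": [-0.0026, -0.0026, -0.0026, -0.0026, -0.0026, -0.0026, -0.0026, -0.0026], "ty": [-0.0009, -0.0009, -0.0009, -0.0009, -0.0009, -0.0009, -0.0009, -0.0009], "tz": [0.015, 0.035, 0.055, 0.068, 0.075, 0.078, 0.078, 0.078], "wx": [0, 0, 0, 0, 0, 0, 0, 0], "wy": [-0.43, -0.43, -0.43, -0.43, -0.43, -0.43, -0.43, -0.43], "wz": [0.1, 0.1, 0.1, 0.1, 0.1, 0.1, 0.1, 0.1], "finger_gap": [0.045, 0.045, 0.045, 0.045, 0.045, 0.045, 0.045, 0.045]}'

```text
time: 7.85
ee_pos: [0.4478, -0.1672, 0.0368]
tool_rot: [[-0.968, -0.252, -0.0], [-0.252, 0.968, 0.001], [-0.0, 0.001, -1.0]]
contact_force: [0.1, 0.2, -2.1]
opening: 0.0484
grasp_force: 53.2
```

```bash
python3 -c "
from h import *
plan(.448,-.167,.034,194.6)"
```

```text
t 7.85 pos [ 0.4478 -0.1672  0.0368] yaw -165.41 F [ 0.1  0.2 -2.1] op 0.0484 g 53.2
shift [-0.0002  0.0001  0.0028] rot [ 0.07  0.01 -0.01]
```

Request:
shift_gripper --rows '{"tx": [0, 0, 0, 0], "ty": [0, 0, 0, 0], "tz": [0.002, 0.003, 0.0035, 0.0035], "wx": [0, 0, 0, 0], "wy": [0, 0, 0, 0], "wz": [0, 0, 0, 0], "finger_gap": [0.045, 0.045, 0.045, 0.045]}'

```text
time: 8.18
ee_pos: [0.4478, -0.1674, 0.0339]
tool_rot: [[-0.968, -0.251, 0.001], [-0.251, 0.968, 0.001], [-0.001, 0.001, -1.0]]
contact_force: [-4.0, 2.0, 14.4]
opening: 0.0488
grasp_force: 55.0
```

Request:
shift_gripper --rows '{"tx": [0, 0, 0, 0, 0, 0, 0, 0, 0, 0], "ty": [0, 0, 0, 0, 0, 0, 0, 0, 0, 0], "tz": [-0.0005, -0.0005, -0.0005, -0.0005, -0.01, -0.04, -0.08, -0.118, -0.118, -0.118], "wx": [0, 0, 0, 0, 0, 0, 0, 0, 0, 0], "wy": [0, 0, 0, 0, 0, 0, 0, 0, 0, 0], "wz": [0, 0, 0, 0, 0, 0, 0, 0, 0, 0], "finger_gap": [0.045, 0.06, 0.085, 0.085, 0.085, 0.085, 0.085, 0.085, 0.085, 0.085]}'

```text
time: 9.02
ee_pos: [0.4487, -0.1679, 0.1534]
tool_rot: [[-0.968, -0.252, 0.003], [-0.252, 0.968, -0.0], [-0.003, -0.001, -1.0]]
contact_force: [0.2, -0.5, -0.5]
opening: 0.085
grasp_force: 0.0
```

```bash
python3 -c "
from h import *
m=cam.camera_model('wrist');im=cam.get_image('wrist');cv2.imwrite('pics/w4.png',im[:,:,::-1])
q=boxfit(m,im,[.448,-.167,np.radians(14.6)],0,.048)
plan(.439,.172,.136,194)"
```

```text
box [ 0.4479 -0.1671] yaw 14.61 max 2.73 rms 1.14 bb (283, 114, 68, 150)
t 9.07 pos [ 0.4477 -0.1676  0.1517] yaw -165.43 F [-0.8  0.4 -0.6] op 0.0849 g 0.0
shift [-0.077   0.3309  0.016 ] rot [0.04 0.05 0.57]
```

View pics/w4.png

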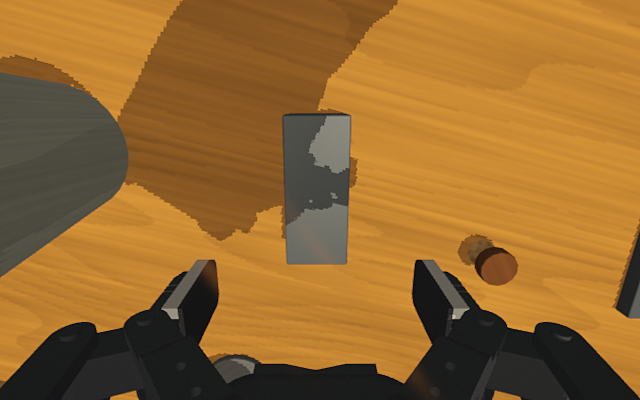

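The third slate lies flush on the pile: top face columns 283–351, rows 115–264, fit agrees to under 1 mm. On to the left slab.

Request:
shift_gripper --rows '{"tx": [-0.077, -0.077, -0.077, -0.077, -0.077, -0.077, -0.077, -0.077, -0.077, -0.077, -0.077, -0.077], "ty": [0.331, 0.331, 0.331, 0.331, 0.331, 0.331, 0.331, 0.331, 0.331, 0.331, 0.331, 0.331], "tz": [0.016, 0.016, 0.016, 0.016, 0.016, 0.016, 0.016, 0.016, 0.016, 0.016, 0.016, 0.016], "wx": [0, 0, 0, 0, 0, 0, 0, 0, 0, 0, 0, 0], "wy": [0, 0, 0, 0, 0, 0, 0, 0, 0, 0, 0, 0], "wz": [0.57, 0.57, 0.57, 0.57, 0.57, 0.57, 0.57, 0.57, 0.57, 0.57, 0.57, 0.57], "finger_gap": [0.085, 0.085, 0.085, 0.085, 0.085, 0.085, 0.085, 0.085, 0.085, 0.085, 0.085, 0.085]}'

```text
time: 10.07
ee_pos: [0.4382, 0.1711, 0.1348]
tool_rot: [[-0.971, -0.241, -0.002], [-0.241, 0.971, 0.001], [0.002, 0.001, -1.0]]
contact_force: [0.2, -0.6, 1.0]
opening: 0.0848
grasp_force: 0.0
```

```bash
python3 -c "
from h import *
m=cam.camera_model('wrist');im=cam.get_image('wrist')
q=boxfit(m,im,[.4382,.1719,np.radians(14)],0,.016)
plan(q[0],q[1],.002,180+np.degrees(q[2]))"
```

```text
box [0.4373 0.1717] yaw 14.56 max 1.56 rms 0.51 bb (283, 115, 65, 144)
t 10.12 pos [0.4384 0.171  0.135 ] yaw -166.09 F [-0.1 -0.2  1.3] op 0.0848 g 0.0
shift [0.0007 0.0009 0.133 ] rot [ 0.07 -0.07 -0.65]
```

Request:
shift_gripper --rows '{"tx": [0.0007, 0.0007, 0.0007, 0.0007, 0.0007, 0.0007, 0.0007, 0.0007, 0.0007, 0.0007, 0.0007, 0.0007], "ty": [0.0009, 0.0009, 0.0009, 0.0009, 0.0009, 0.0009, 0.0009, 0.0009, 0.0009, 0.0009, 0.0009, 0.0009], "tz": [0.03, 0.065, 0.1, 0.122, 0.13, 0.133, 0.133, 0.133, 0.133, 0.133, 0.133, 0.133], "wx": [0, 0, 0, 0, 0, 0, 0, 0, 0, 0, 0, 0], "wy": [0, 0, 0, 0, 0, 0, 0, 0, 0, 0, 0, 0], "wz": [-0.6, -0.6, -0.6, -0.6, -0.6, -0.6, -0.6, -0.6, -0.6, -0.6, -0.6, -0.6], "finger_gap": [0.085, 0.085, 0.085, 0.085, 0.085, 0.085, 0.06, 0.045, 0.045, 0.045, 0.045, 0.045]}' --clamp_n 50

```text
time: 11.12
ee_pos: [0.4387, 0.1735, 0.0039]
tool_rot: [[-0.968, -0.252, 0.002], [-0.252, 0.968, 0.002], [-0.002, 0.002, -1.0]]
contact_force: [-2.4, -2.9, 12.6]
opening: 0.0484
grasp_force: 49.9
```

```bash
python3 -c "
from h import *
plan(.4479,-.1671,.12,194.6)"
```

```text
t 11.12 pos [0.4387 0.1735 0.0039] yaw -165.4 F [-2.4 -2.9 12.6] op 0.0484 g 49.9
shift [ 0.0766 -0.3317 -0.1168] rot [ 0.09  0.13 -0.  ]
```

Request:
shift_gripper --rows '{"tx": [0, 0, 0, 0, 0, 0], "ty": [0, 0, 0, 0, 0, 0], "tz": [-0.01, -0.03, -0.06, -0.09, -0.12, -0.12], "wx": [0, 0, 0, 0, 0, 0], "wy": [0, 0, 0, 0, 0, 0], "wz": [0, 0, 0, 0, 0, 0], "finger_gap": [0.045, 0.045, 0.045, 0.045, 0.045, 0.045]}'

```text
time: 11.62
ee_pos: [0.4404, 0.1741, 0.1283]
tool_rot: [[-0.968, -0.252, 0.007], [-0.252, 0.968, 0.005], [-0.008, 0.003, -1.0]]
contact_force: [1.4, 0.8, -0.9]
opening: 0.0484
grasp_force: 53.9
```

```bash
python3 -c "
from h import *
plan(.4479,-.1671,.125,194.6)"
```

```text
t 11.62 pos [0.4404 0.1741 0.1283] yaw -165.39 F [ 1.4  0.8 -0.9] op 0.0484 g 53.9
shift [ 0.0788 -0.3321  0.0018] rot [0.15 0.45 0.01]
```

Request:
shift_gripper --rows '{"tx": [0.01, 0.017, 0.026, 0.036, 0.045, 0.055, 0.064, 0.074, 0.0788, 0.0788, 0.0788, 0.0788], "ty": [-0.03, -0.07, -0.11, -0.15, -0.19, -0.23, -0.27, -0.31, -0.332, -0.332, -0.332, -0.332], "tz": [0.002, 0.002, 0.002, 0.002, 0.002, 0.002, 0.002, 0.002, 0.002, 0.002, 0.002, 0.002], "wx": [0.1, 0.1, 0.1, 0.1, 0.1, 0.1, 0.1, 0.1, 0.1, 0.1, 0.1, 0.1], "wy": [0.4, 0.4, 0.4, 0.4, 0.4, 0.4, 0.4, 0.4, 0.4, 0.4, 0.4, 0.4], "wz": [0, 0, 0, 0, 0, 0, 0, 0, 0, 0, 0, 0], "finger_gap": [0.045, 0.045, 0.045, 0.045, 0.045, 0.045, 0.045, 0.045, 0.045, 0.045, 0.045, 0.045]}'

```text
time: 12.62
ee_pos: [0.4449, -0.1677, 0.1198]
tool_rot: [[-0.968, -0.252, -0.007], [-0.252, 0.968, -0.002], [0.007, 0.0, -1.0]]
contact_force: [-0.7, -0.7, -3.4]
opening: 0.0484
grasp_force: 53.9
```

Run:
```python
from h import *
m=cam.camera_model('wrist');s=telemetry.get_state();im=cam.get_image('wrist');np.savez("w5.npz",im=im,ee=s["ee_pos"],rot=s["tool_rot"],**m)
cv2.imwrite('pics/w5c.png',cv2.resize(im[100:155,230:390,::-1],None,fx=5,fy=5,interpolation=cv2.INTER_CUBIC))
plan(.4479,-.1671,.05,194.6)
# row profile of brightness down centre columns: finds the edges
g=cv2.cvtColor(im,cv2.COLOR_RGB2GRAY);sat=cv2.cvtColor(im,cv2.COLOR_RGB2HSV)[:,:,1]
for c in(270,290,315,340,365):print(c,[(r,int(g[r,c]),int(sat[r,c])) for r in range(110,150,2)])
for r in(138,150,170): 
    w=np.where(sat[r,230:400]<90)[0]+230;print(r,w.min(),w.max())
```

```text
t 12.67 pos [ 0.445  -0.1673  0.1198] yaw -165.36 F [ 0.1  0.7 -1.8] op 0.0487 g 53.9
shift [-0.0034 -0.0005  0.0698] rot [ 0.01 -0.42  0.04]
270 [(110, 107, 183), (112, 108, 186), (114, 111, 184), (116, 112, 183), (118, 110, 183), (120, 111, 186), (122, 113, 187), (124, 114, 181), (126, 117, 186), (128, 55, 59), (130, 47, 11), (132, 69, 15), (134, 85, 15), (136, 90, 20), (138, 90, 17), (140, 90, 20), (142, 90, 17), (144, 90, 17), (146, 89, 14), (148, 88, 14)]
290 [(110, 112, 183), (112, 111, 185), (114, 109, 188), (116, 107, 182), (118, 110, 185), (120, 114, 184), (122, 57, 58), (124, 47, 5), (126, 84, 15), (128, 55, 14), (130, 48, 10), (132, 69, 22), (134, 85, 18), (136, 89, 17), (138, 90, 17), (140, 89, 20), (142, 88, 17), (144, 88, 17), (146, 88, 17), (148, 87, 17)]
315 [(110, 104, 187), (112, 109, 187), (114, 112, 185), (116, 112, 185), (118, 111, 184), (120, 113, 188), (122, 56, 58), (
[... 167 characters left out ...]
, 86, 15), (148, 86, 18)]
340 [(110, 165, 182), (112, 163, 182), (114, 159, 185), (116, 154, 186), (118, 164, 185), (120, 104, 184), (122, 57, 60), (124, 45, 17), (126, 130, 19), (128, 67, 11), (130, 48, 5), (132, 72, 17), (134, 82, 18), (136, 84, 12), (138, 84, 15), (140, 85, 15), (142, 84, 18), (144, 84, 15), (146, 84, 18), (148, 85, 15)]
365 [(110, 170, 185), (112, 169, 182), (114, 166, 186), (116, 165, 182), (118, 164, 182), (120, 161, 186), (122, 158, 182), (124, 159, 184), (126, 168, 185), (128, 69, 95), (130, 48, 10), (132, 73, 21), (134, 79, 16), (136, 82, 15), (138, 83, 15), (140, 83, 18), (142, 83, 21), (144, 83, 15), (146, 83, 15), (148, 82, 9)]
138 252 378
150 252 377
170 253 376
```

Run:
```python
from h import *
g3=cv2.imread('pics/w3.png',0);d=np.load("w5.npz");g5=cv2.cvtColor(d["im"],cv2.COLOR_RGB2GRAY)
for c in(290,315): print(g3[118:142,c].tolist(),g5[118:142,c].tolist())
m={k:d[k] for k in("vfov","cx","cy","R","t")};R=d["rot"];e=d["ee"]
for dz in(.0121,.0141):
  for p in((252,132.3),(378.5,132.3)): print("held",(R.T@(ray(m,p,e[2]+dz)-e)).round(4))
for p in((290,125),(315,125)): print("pile",(R.T@(ray(m,p,.048)-e)).round(4))
```

```text
[110, 114, 109, 37, 49, 53, 80, 91, 96, 94, 95, 95, 92, 52, 46, 48, 54, 68, 77, 83, 87, 88, 88, 87] [110, 110, 114, 111, 57, 46, 47, 58, 84, 91, 55, 46, 48, 54, 69, 78, 85, 90, 89, 88, 90, 88, 89, 88]
[111, 112, 106, 41, 48, 53, 78, 89, 92, 91, 91, 93, 89, 52, 47, 47, 52, 68, 77, 83, 86, 87, 86, 86] [111, 110, 113, 108, 56, 44, 46, 59, 84, 89, 54, 46, 48, 56, 71, 78, 84, 86, 88, 86, 86, 86, 86, 87]
held [ 0.061  -0.0239 -0.0117]
held [ 0.0611  0.0244 -0.0116]
held [ 0.0612 -0.0235 -0.0137]
held [ 0.0613  0.024  -0.0136]
pile [ 0.057  -0.0155  0.0722]
pile [0.0571 0.0001 0.0722]
```

Request:
shift_gripper --rows '{"tx": [-0.0043, -0.0043, -0.0043, -0.0043, -0.0043, -0.0043, -0.0043, -0.0043], "ty": [-0.0006, -0.0006, -0.0006, -0.0006, -0.0006, -0.0006, -0.0006, -0.0006], "tz": [0.015, 0.035, 0.052, 0.06, 0.064, 0.0655, 0.0655, 0.0655], "wx": [0, 0, 0, 0, 0, 0, 0, 0], "wy": [-0.42, -0.42, -0.42, -0.42, -0.42, -0.42, -0.42, -0.42], "wz": [0, 0, 0, 0, 0, 0, 0, 0], "finger_gap": [0.045, 0.045, 0.045, 0.045, 0.045, 0.045, 0.045, 0.045]}'

```text
time: 13.33
ee_pos: [0.4495, -0.1677, 0.055]
tool_rot: [[-0.968, -0.252, 0.001], [-0.252, 0.968, -0.001], [-0.001, -0.001, -1.0]]
contact_force: [0.3, -0.1, -2.0]
opening: 0.0483
grasp_force: 53.9
```

```bash
python3 -c "
from h import *
plan(.4470,-.1673,.051,194.6)"
```

```text
t 13.33 pos [ 0.4495 -0.1677  0.055 ] yaw -165.38 F [ 0.3 -0.1 -2. ] op 0.0483 g 53.9
shift [0.0023 0.0011 0.004 ] rot [-0.04  0.05  0.02]
```

Request:
shift_gripper --rows '{"tx": [0.0002], "ty": [0.0004], "tz": [0.001], "wx": [0], "wy": [0], "wz": [0], "finger_gap": [0.045]}' --only "ee_pos"

```text
ee_pos: [0.4493, -0.1676, 0.0541]
```

Request:
shift_gripper --rows '{"tx": [0], "ty": [0], "tz": [0.001], "wx": [0], "wy": [0], "wz": [0], "finger_gap": [0.045]}' --only "ee_pos|contact"

```text
ee_pos: [0.449, -0.1675, 0.0527]
contact_force: [0.9, -0.5, -2.5]
```

Request:
shift_gripper --rows '{"tx": [0], "ty": [0], "tz": [0.0005], "wx": [0], "wy": [0], "wz": [0], "finger_gap": [0.045]}' --only "ee_pos|contact"

```text
ee_pos: [0.4488, -0.1675, 0.052]
contact_force: [-3.2, 0.5, 11.5]
```

Request:
shift_gripper --rows '{"tx": [0], "ty": [0], "tz": [0], "wx": [0], "wy": [0], "wz": [0], "finger_gap": [0.045]}' --only "ee_pos|contact"

```text
ee_pos: [0.4488, -0.1675, 0.0521]
contact_force: [-0.9, 0.2, 2.9]
```

Contact made at the right spot. Release.

Request:
shift_gripper --rows '{"tx": [0, 0, 0, 0, 0, 0, 0, 0, 0], "ty": [0, 0, 0, 0, 0, 0, 0, 0, 0], "tz": [0, 0, 0, -0.01, -0.04, -0.08, -0.116, -0.116, -0.116], "wx": [0, 0, 0, 0, 0, 0, 0, 0, 0], "wy": [0, 0, 0, 0, 0, 0, 0, 0, 0], "wz": [0, 0, 0, 0, 0, 0, 0, 0, 0], "finger_gap": [0.06, 0.085, 0.085, 0.085, 0.085, 0.085, 0.085, 0.085, 0.085]}'

```text
time: 14.42
ee_pos: [0.4499, -0.1679, 0.1703]
tool_rot: [[-0.968, -0.252, 0.004], [-0.252, 0.968, -0.002], [-0.003, -0.003, -1.0]]
contact_force: [-0.5, -0.7, -1.1]
opening: 0.085
grasp_force: 0.0
```

```bash
python3 -c "
from h import *
m=cam.camera_model('wrist');im=cam.get_image('wrist');np.savez('w6.npz',im=im,**m)
q=boxfit(m,im,[.448,-.167,np.radians(14.6)],.048,.064)
q=boxfit(m,im,[.448,-.167,np.radians(14.6)],0,.064)
P=proj(m,corners([.448,-.167,np.radians(14.6)],.064));print(P.round(1))
g=cv2.cvtColor(im,cv2.COLOR_RGB2GRAY)
print([g[100:125,c].tolist() for c in(300,330)]);print([g[r,270:290].tolist() for r in(140,220)],[g[r,340:362].tolist() for r in(140,220)])
print(g[250:285,315].tolist())
plan(.465,.386,.33,194)"
```

```text
box [ 0.4461 -0.1679] yaw 14.68 max 2.36 rms 0.54 bb (283, 111, 68, 151)
box [ 0.4474 -0.1676] yaw 14.7 max 2.23 rms 0.99 bb (283, 111, 68, 151)
[[347.1 264.5]
 [286.3 264.4]
 [282.2 114.1]
 [352.  114.1]]
[[96, 94, 95, 93, 92, 92, 90, 91, 93, 96, 88, 35, 39, 50, 70, 81, 78, 78, 78, 79, 79, 79, 78, 77, 77], [141, 140, 138, 137, 138, 143, 141, 87, 94, 97, 90, 34, 35, 52, 104, 142, 137, 135, 135, 135, 135, 134, 136, 134, 134]]
[[98, 99, 98, 96, 96, 95, 95, 93, 95, 95, 95, 98, 85, 63, 71, 79, 76, 78, 78, 77], [149, 148, 147, 147, 147, 144, 145, 144, 145, 146, 151, 126, 91, 97, 96, 80, 66, 73, 73, 74]] [[133, 133, 134, 133, 132, 133, 132, 134, 135, 109, 118, 140, 144, 146, 147, 149, 148, 148, 146, 147, 146, 147], [115, 115, 115, 115, 116, 116, 112, 93, 133, 155, 150, 148, 147, 147, 146, 146, 145, 145, 146, 146, 146, 145]]
[111, 110, 111, 109, 109, 109, 109, 108, 107, 106, 105, 103, 113, 145, 144, 141, 142, 144, 142, 143, 142, 143, 143, 144, 149, 153, 147, 145, 145, 144, 141, 139, 138, 138, 139]
t 14.47 pos [ 0.449  -0.1675  0.1687] yaw -165.4 F [-0.3  0.4 -1. ] op 0.0854 g 0.0
shift [-0.1552  0.5315 -0.1617] rot [-0.06  0.07  0.6 ]
```

Flush to about 1 mm, with edges as predicted. Next I'll move above the cap.

Request:
shift_gripper --rows '{"tx": [0, -0.01, -0.155, -0.155, -0.155, -0.155, -0.155, -0.155, -0.155, -0.155, -0.155, -0.155, -0.155, -0.155, -0.155, -0.155, -0.155, -0.155], "ty": [0.02, 0.05, 0.5315, 0.5315, 0.5315, 0.5315, 0.5315, 0.5315, 0.5315, 0.5315, 0.5315, 0.5315, 0.5315, 0.5315, 0.5315, 0.5315, 0.5315, 0.5315], "tz": [-0.04, -0.08, -0.162, -0.162, -0.162, -0.162, -0.162, -0.162, -0.162, -0.162, -0.162, -0.162, -0.162, -0.162, -0.162, -0.162, -0.162, -0.162], "wx": [0, 0, 0, 0, 0, 0, 0, 0, 0, 0, 0, 0, 0, 0, 0, 0, 0, 0], "wy": [0, 0, 0, 0, 0, 0, 0, 0, 0, 0, 0, 0, 0, 0, 0, 0, 0, 0], "wz": [0.6, 0.6, 0.6, 0.6, 0.6, 0.6, 0.6, 0.6, 0.6, 0.6, 0.6, 0.6, 0.6, 0.6, 0.6, 0.6, 0.6, 0.6], "finger_gap": [0.085, 0.085, 0.085, 0.085, 0.085, 0.085, 0.085, 0.085, 0.085, 0.085, 0.085, 0.085, 0.085, 0.085, 0.085, 0.085, 0.085, 0.085]}'

```text
time: 15.97
ee_pos: [0.4645, 0.3854, 0.3287]
tool_rot: [[-0.97, -0.242, -0.001], [-0.242, 0.97, -0.001], [0.002, -0.001, -1.0]]
contact_force: [0.4, -0.2, 0.0]
opening: 0.0851
grasp_force: 0.0
```

```bash
python3 -c "
from h import *
m=cam.camera_model('wrist');im=cam.get_image('wrist');np.savez('w7.npz',im=im,**m);cv2.imwrite('pics/w7.png',im[:,:,::-1])
plan(.465,.386,.33,194); print(proj(m,[.465,.386,.193]))"
```

```text
t 16.02 pos [0.4646 0.3851 0.3292] yaw -166.04 F [-0.5  0.4 -0.2] op 0.0847 g 0.0
shift [-0.0006  0.0008 -0.0008] rot [-0.04 -0.06 -0.04]
[[315.51686385 188.04962991]]
```

View pics/w7.png

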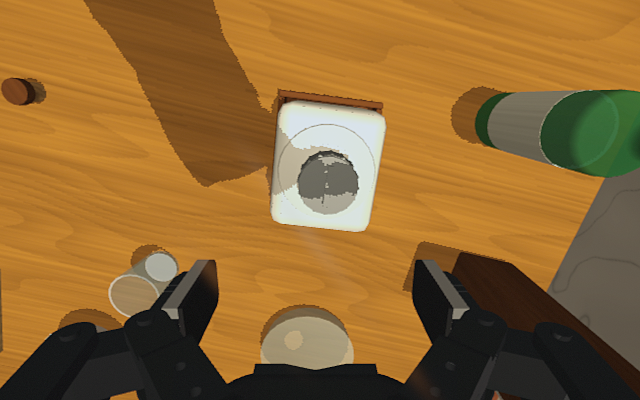

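The wrist view shows the cap disc near (328,184), spanning columns 298–358 and rows ~153–214, with the ridge vertical near column 325. I'll fit it with code.

Run:
```python
from h import *
d=np.load("w7.npz");m={k:d[k] for k in("vfov","cx","cy","R","t")};im=d["im"]
g=cv2.cvtColor(im,cv2.COLOR_RGB2GRAY);print(g[185,288:370].tolist());print(g[145:222,335].tolist())
a=np.linspace(0,6.283,73);n=lambda q,z,r=.026:proj(m,np.c_[q[0]+r*np.cos(a),q[1]+r*np.sin(a),0*a+z])
# contour: grey pixels in a window around the cap
mk=np.zeros_like(g);mk[140:225,285:372]=(g[140:225,285:372]<172)&(cv2.cvtColor(im,cv2.COLOR_RGB2HSV)[140:225,285:372,1]<60)
k,l,st,_=cv2.connectedComponentsWithStats(cv2.morphologyEx(mk,cv2.MORPH_OPEN,np.ones((7,7))));i=1+st[1:,4].argmax();print(st[i])
for q in((.465,.386),(.462,.383),(.468,.376),(.465,.376)):
  P=n(q,.193);print(q,P.min(0).round(1),P.max(0).round(1),n(q,.163).min(0).round(1))
```

```text
[173, 172, 171, 168, 212, 211, 211, 233, 207, 165, 130, 95, 104, 106, 104, 105, 105, 106, 104, 105, 105, 105, 105, 105, 105, 105, 106, 105, 104, 105, 105, 105, 105, 105, 105, 104, 100, 139, 141, 122, 112, 102, 104, 105, 105, 104, 104, 104, 104, 104, 103, 104, 104, 104, 104, 104, 104, 104, 104, 103, 103, 105, 104, 104, 105, 104, 103, 103, 100, 86, 204, 233, 225, 223, 223, 223, 223, 223, 224, 223, 223, 223]
[225, 225, 225, 224, 206, 185, 182, 64, 51, 54, 90, 139, 118, 179, 176, 171, 140, 95, 103, 105, 107, 106, 106, 106, 106, 107, 105, 106, 106, 106, 105, 105, 105, 106, 105, 104, 105, 105, 104, 104, 104, 104, 104, 104, 104, 104, 104, 104, 104, 99, 123, 178, 169, 167, 167, 167, 167, 166, 166, 166, 166, 166, 166, 165, 165, 165, 163, 158, 175, 224, 225, 223, 223, 224, 224, 224, 223]
[ 297  155   61   59 2557]
(0.465, 0.386) [285.1 157.9] [345.9 216.7] [287.9 152.2]
(0.462, 0.383) [282.5 153.5] [343.5 212.7] [285.5 148.2]
(0.468, 0.376) [273.  158.5] [333.7 217.2] [276.8 152.7]
(0.465, 0.376) [273.7 155. ] [334.6 214. ] [277.5 149.6]
```

Run:
```python
from h import *
d=np.load("w7.npz");m={k:d[k] for k in("vfov","cx","cy","R","t")}
from scipy.optimize import least_squares
a=np.linspace(0,6.283,73)
def f(q):
    P=proj(m,np.c_[q[0]+.026*np.cos(a),q[1]+.026*np.sin(a),0*a+.193]);return [P[:,0].min()-297.4,P[:,0].max()-357.6,P[:,1].max()-213.6]
r=least_squares(f,[.465,.396]);print(r.x.round(4),r.fun.round(2))
p1=ray(m,(323,200),.194);p2=ray(m,(327,160),.194);print("ridge yaw",np.degrees(np.arctan2(*(p1-p2)[1::-1])))
for z in(.23,.167): plan(*r.x,z,194)
print(telemetry.get_state()["joint_positions"].round(1))
```

```text
[0.4598 0.3952] [-0.38  0.38  0.02]
ridge yaw 8.991766388804006
t 16.02 pos [0.4646 0.3851 0.3292] yaw -166.04 F [-0.5  0.4 -0.2] op 0.0847 g 0.0
shift [0.0021 0.0111 0.0992] rot [-0.04 -0.06 -0.04]
t 16.02 pos [0.4646 0.3851 0.3292] yaw -166.04 F [-0.5  0.4 -0.2] op 0.0847 g 0.0
shift [0.0021 0.0111 0.1622] rot [-0.04 -0.06 -0.04]
[39.7 27.  33.1 96.2 -0.  25.7]
```

Request:
shift_gripper --rows '{"tx": [0.002, 0.002, 0.002, 0.002, 0.002], "ty": [0.011, 0.011, 0.011, 0.011, 0.011], "tz": [0.03, 0.06, 0.085, 0.085, 0.085], "wx": [0, 0, 0, 0, 0], "wy": [0, 0, 0, 0, 0], "wz": [0, 0, 0, 0, 0], "finger_gap": [0.085, 0.085, 0.085, 0.085, 0.085]}'

```text
time: 16.43
ee_pos: [0.4596, 0.3947, 0.2447]
tool_rot: [[-0.971, -0.241, -0.002], [-0.241, 0.971, -0.001], [0.002, -0.001, -1.0]]
contact_force: [0.1, -0.5, -0.4]
opening: 0.0849
grasp_force: 0.0
```

Run:
```python
from h import *
T=cam.camera_model("top");print("top",ray(T,crop((172,255),145,195,7),.193))
m=cam.camera_model('wrist');im=cam.get_image('wrist')
g=cv2.cvtColor(im,cv2.COLOR_RGB2GRAY);a=np.linspace(0,6.283,73)
P=proj(m,np.c_[.4598+.026*np.cos(a),.3952+.026*np.sin(a),0*a+.193]);print(P.min(0),P.max(0))
c,r=P.mean(0).astype(int);x0=int(P[:,0].min());x1=int(P[:,0].max());y1=int(P[:,1].max())
print(x0-12,g[r,x0-12:x0+14].tolist());print(x1-12,g[r,x1-12:x1+14].tolist());print(y1-12,g[y1-12:y1+14,c].tolist())
plan(.4598,.3952,.167,194)
```

```text
top [0.46005506 0.39357356 0.193     ]
[273.15229103 181.97640984] [357.57741703 261.05640187]
261 [169, 170, 170, 169, 170, 169, 169, 169, 169, 170, 169, 169, 171, 173, 137, 90, 100, 102, 102, 102, 102, 102, 103, 104, 104, 105]
345 [99, 100, 99, 97, 101, 135, 144, 124, 117, 115, 109, 100, 81, 186, 224, 223, 221, 221, 220, 221, 220, 220, 221, 220, 221, 221]
249 [162, 160, 159, 158, 158, 157, 158, 157, 158, 158, 157, 153, 167, 209, 222, 218, 216, 213, 211, 197, 128, 123, 123, 124, 123, 127]
t 16.48 pos [0.4603 0.3955 0.2462] yaw -166.06 F [-0.3  0.4  1.5] op 0.0849 g 0.0
shift [ 0.0006 -0.0002  0.0792] rot [ 0.01  0.03 -0.06]
```

Request:
shift_gripper --rows '{"tx": [0.0002, 0.0002, 0.0002, 0.0002, 0.0002, 0.0002, 0.0002, 0.0002, 0.0002, 0.0002, 0.0002], "ty": [0, 0, 0, 0, 0, 0, 0, 0, 0, 0, 0], "tz": [0.03, 0.055, 0.07, 0.0785, 0.0785, 0.0785, 0.0785, 0.0785, 0.0785, 0.0785, 0.0785], "wx": [0, 0, 0, 0, 0, 0, 0, 0, 0, 0, 0], "wy": [0, 0, 0, 0, 0, 0, 0, 0, 0, 0, 0], "wz": [0, 0, 0, 0, 0, 0, 0, 0, 0, 0, 0], "finger_gap": [0.085, 0.085, 0.085, 0.085, 0.085, 0.06, 0.045, 0.045, 0.045, 0.045, 0.045]}' --clamp_n 80

```text
time: 17.4
ee_pos: [0.4606, 0.3962, 0.1675]
tool_rot: [[-0.97, -0.242, 0.002], [-0.242, 0.97, 0.001], [-0.002, 0.0, -1.0]]
contact_force: [1.3, -3.9, 5.5]
opening: 0.0502
grasp_force: 82.0
```

Request:
shift_gripper --rows '{"tx": [0, 0, 0, 0, 0], "ty": [0, 0, 0, 0, 0], "tz": [0.003, 0.006, 0.0075, 0.0075, 0.0075], "wx": [0, 0, 0, 0, 0], "wy": [0, 0, 0, 0, 0], "wz": [0, 0, 0, 0, 0], "finger_gap": [0.045, 0.045, 0.045, 0.045, 0.045]}'

```text
time: 17.82
ee_pos: [0.4606, 0.3962, 0.1602]
tool_rot: [[-0.97, -0.242, 0.002], [-0.242, 0.97, 0.001], [-0.002, 0.0, -1.0]]
contact_force: [0.1, -4.0, 8.0]
opening: 0.0502
grasp_force: 82.4
```

Request:
shift_gripper --rows '{"tx": [0, 0, 0, 0, 0, 0, 0, 0, 0, 0, 0, 0, 0, 0, 0], "ty": [0, 0, 0, 0, 0, 0, 0, 0, 0, 0, 0, 0, 0, 0, 0], "tz": [0, 0, 0, 0, 0, 0, 0, 0, 0, 0, 0, 0, 0, 0, 0], "wx": [0, 0, 0, 0, 0, 0, 0, 0, 0, 0, 0, 0, 0, 0, 0], "wy": [0, 0, 0, 0, 0, 0, 0, 0, 0, 0, 0, 0, 0, 0, 0], "wz": [-5, -10, -15, -20, -25, -30, -35, -40, -45, -50, -55, -60, -63, -63, -63], "finger_gap": [0.045, 0.045, 0.045, 0.045, 0.045, 0.045, 0.045, 0.045, 0.045, 0.045, 0.045, 0.045, 0.045, 0.045, 0.045]}'

```text
time: 19.07
ee_pos: [0.4606, 0.397, 0.1605]
tool_rot: [[-0.224, -0.974, 0.002], [-0.974, 0.224, 0.002], [-0.003, -0.002, -1.0]]
contact_force: [-0.5, -0.2, 10.3]
opening: 0.0499
grasp_force: 82.4
```

```bash
python3 -c "
from h import *
plan(.4598,.3952,.16,257);print(telemetry.get_state()['wrist_torque'])"
```

```text
t 19.07 pos [0.4606 0.397  0.1605] yaw -102.97 F [-0.5 -0.2 10.3] op 0.0499 g 82.4
shift [0.0019 0.0004 0.0005] rot [-0.1   0.15  0.03]
[-0.05314266  0.02920692  0.01068307]
```

Request:
shift_gripper --rows '{"tx": [0, 0, 0, 0], "ty": [0, 0, 0, 0], "tz": [-0.004, -0.008, -0.013, -0.013], "wx": [0, 0, 0, 0], "wy": [0, 0, 0, 0], "wz": [0, 0, 0, 0], "finger_gap": [0.045, 0.045, 0.045, 0.045]}' --only "ee_pos|contact|open|grasp"

```text
ee_pos: [0.4604, 0.3968, 0.1734]
contact_force: [1.1, 0.8, 2.7]
opening: 0.05
grasp_force: 82.8
```

Request:
shift_gripper --rows '{"tx": [0, 0, 0, 0, 0, 0, 0, 0, 0], "ty": [0, 0, 0, 0, 0, 0, 0, 0, 0], "tz": [-0.01, -0.03, -0.05, -0.065, -0.0735, -0.0735, -0.0735, -0.0735, -0.0735], "wx": [0, 0, 0, 0, 0, -0.1, -0.1, -0.1, -0.1], "wy": [0, 0, 0, 0, 0, 0.15, 0.15, 0.15, 0.15], "wz": [0, 0, 0, 0, 0, 0, 0, 0, 0], "finger_gap": [0.045, 0.045, 0.045, 0.045, 0.045, 0.045, 0.045, 0.045, 0.045]}'

```text
time: 20.15
ee_pos: [0.4595, 0.3959, 0.244]
tool_rot: [[-0.225, -0.974, -0.004], [-0.974, 0.225, -0.003], [0.004, 0.003, -1.0]]
contact_force: [1.0, 0.9, -0.3]
opening: 0.0501
grasp_force: 83.0
```

Run:
```python
from h import *
T=cam.camera_model("top");S=cam.camera_model("scene");s=telemetry.get_state()
cv2.imwrite("pics/f.png",cam.get_image("scene")[60:160,370:500,::-1].repeat(5,0).repeat(5,1))
print("px cap",proj(S,[s["ee_pos"][0],s["ee_pos"][1],.258])-[370,60])
```

```text
px cap [[69.37182973 39.17763504]]
```

View pics/f.png

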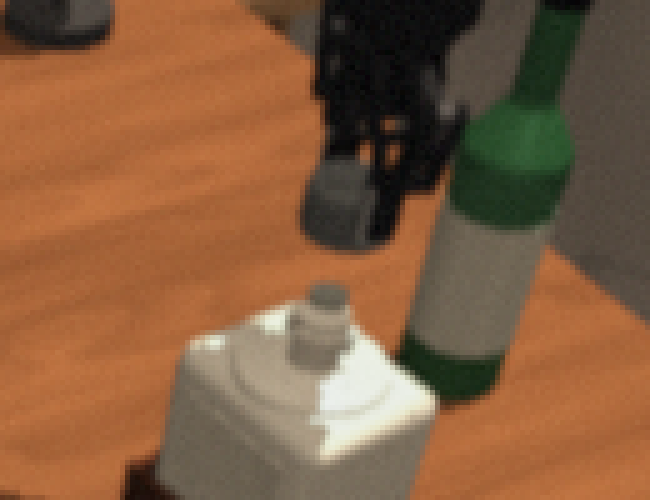

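The scene crop shows the cap in the gripper at about (345,205), level and clear of the bare neck at (320,320). I'll trim the height by 3 mm, settle and hand in.

Request:
shift_gripper --rows '{"tx": [0, 0, 0, 0, 0, 0], "ty": [0, 0, 0, 0, 0, 0], "tz": [-0.002, -0.003, -0.003, -0.003, -0.003, -0.003], "wx": [0, 0, 0, 0, 0, 0], "wy": [0, 0, 0, 0, 0, 0], "wz": [0, 0, 0, 0, 0, 0], "finger_gap": [0.045, 0.045, 0.045, 0.045, 0.045, 0.045]}'

```text
time: 20.7
ee_pos: [0.4599, 0.3962, 0.2481]
tool_rot: [[-0.225, -0.974, -0.002], [-0.974, 0.225, -0.002], [0.003, 0.002, -1.0]]
contact_force: [0.2, 0.3, -0.4]
opening: 0.0498
grasp_force: 83.0
```

```bash
python3 -c "
from rig import manip, cam, telemetry
print(manip.finish_job())"
```

```text
the job is handed in; nothing more can be done
None
```

Job handed in at about 21 s: both slates are on the pile, flush to about 1 mm by the wrist camera, and the cap is off and held level about 8 cm above the neck; no verdict was returned.

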